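# Fish a dropped bracket out from behind the press guard

### The arm

A 6-joint arm with a two-finger parallel gripper is mounted at the origin on a cart in front of the work surface, level with it; the furniture and walls round the work are solid. World frame = base frame: x ahead of the robot, y to its left, z up, the work surface at z = 0. Lengths are in m, angles in rad, forces in N, time in s.
With the tool pointing down it reaches from about 0.35 to 0.8 m from the base axis. Payload 7.3 kg.
Tool frame: the origin (TCP) lies between the finger pads; the fingertips stand 25 mm ahead of it and the grasp point (between the pads) lies 6 mm ahead of it (r.tip_extent is the distance from the TCP to the fingertips, in m); z points along the fingers, y is the line along which they close (so a half turn about z gives the same grasp; the last joint's range is limited). The gripper opens to 85 mm and grips with 20 to 120 N. Pads are 22 mm wide; open, the fingers measure 114 mm over their backs; the gripper's body (76 mm by 85 mm) begins 54 mm behind the grasp point. The pads swing forward as they close: fully open they stand 13 mm farther back than shut.
Start: joints at [-1.324, 0.342, 1.524, -0, 1.275, -0.146], TCP at [0.201, -0.485, 0.225] pointing down, gripper open.
Joint ranges: [-2.53, 2.53], [-0.77, 2.02], [0.04, 2.7], [-1, 4.14], [0.28, 2.66], [-3.11, 3.11]. Speed limits (rad/s): [2.57, 2.57, 3.14, 3.14, 3.14, 3.14].

### API

Orientations are given as a unit quaternion [x, y, z, w].
In Python, from workcell import r, command_gripper, optics gives the robot as it stands. The module is installed in compiled form; this text tells all that it offers. Calls block until the motion is done:
- r.reach(position, orientation): joint-space move of the TCP to a pose.
- r.move_straight(position, orientation=None, speed=0.15, max_force=None): straight line of the TCP; orientation=None keeps the orientation; speed is the mean speed in m/s. With max_force (N) it stops when the force on the tool has changed by that much, and returns True; else False.
- r.movej(angles): joint-space move.
- command_gripper(opening, force=None): finger opening in m; force is the grip in N (None keeps the last); returns when the fingers have stopped.
- r.hold(seconds).
- r.solve_ik(position, orientation): joint angles nearest the present ones, or None.
- r.read_state(): the state.
- optics.get_image(name): name is "scene" or "top" or "wrist"; returns (picture, depth): 384x512x3 uint8, red, green, blue; 384x512 float32, m along the optical axis (not along the pixel's ray), 0 where there is no reading.
- optics.camera_model(name): a dict with "K" (3x3 intrinsics, pixels), "R" (3x3) and "t" (3): a world point X has camera coordinates R X + t; the wrist camera has in their place "tool_from_camera" (4x4, takes a point from camera to tool coordinates, whose origin is the TCP and whose axes are the flange's). Camera axes: x right, y down, z forward; pixel columns grow to the right and rows downward; lengths in m; the calibration is good to about 2 mm. A picture is of the moment at which its call begins: read the wrist's pose just before it. camera_model takes no time and is no camera call.
A pose or a line that the arm cannot do raises r.PlanningError and nothing moves.
- r.finish_job(): hands the job in; it is judged then, once.
The state is a dict: "time_s": time; "joint_positions": joint angles; "dq": joint speeds; "tau": joint torques, N m; "eef_pos": TCP position; "eef_rot": TCP orientation; "contact_force": force on the tool from outside, world axes, zero at the start; "torque": the same for the moment, N m; "grip_width": finger opening in m; "grip_force": force on a finger pad.
Only numpy, scipy, OpenCV 4.12 (cv2) and the standard library are available. Lean on these libraries where they do the work, as an engineer would, in place of code of your own. Each camera call takes 0.05 s, during which the arm holds its last target. There are 200 camera calls.

### The job

An angle bracket has dropped behind the fixed yellow bar guard of the green bench press. Take the hook from its wooden rack, put its tip down into the bracket's large hole and draw the bracket out between the steel stock guides and through the guard's mouth, feeling for where it catches, easing it and never forcing it or the hook against the press, until the whole bracket lies clear of the guard on the in-feed table. Then lay the hook back in its rack; do not touch the bracket with the gripper and leave the marker, screwdriver and tape measure where they are.

Things in the scene. Friction and masses are not known exactly. Their poses are not given: they have to be found in the camera images.
- press: fixed green bench press with a yellow bar guard. Origin on the work surface, below the middle of the mouth, in the outer face of the guard; x points into the press, y left when looking in. Flat steel bed at z = 10 mm: open in-feed table from x = -150 to 0, 130 wide; then the guarded space, 124 wide, to a die block at x = 130. Hoops of 5 mm bar roof it 70 mm above the bed; the head stands 280 high from x = 110 on
- mouth (a point): middle of the guard's mouth on the bed (press frame 0, 0, z = 10 mm), axes as the press. Front sheet 6 mm thick (x = 0 to 6), 136 wide; its mouth is 56 wide, 50 high. Behind it two square-ended steel stock guides, 14 high, form a channel 42.6 mm wide from x = 7 to 31. They are clamped together up to 5 mm off the mouth's middle to either side: this is not measured and must be felt
- bracket: loose aluminium angle bracket, about 0.15 kg: base 64 (x) x 40 (y) x 5 mm, origin at the centre of its underside, x from the hole end to the end with a flange 40 wide, 5 thick, standing 27 mm high. Starts flat on the bed behind the guides, askew, hole end toward the mouth. Drawn by its off-centre hole it trails skewed; a corner that meets a guide's end catches and the bracket swings round it
- bracket_hole (a point): centre of the bracket's large through hole, 12 mm in diameter, at its underside (bracket frame x = -20, y = 7 mm)
- hook: loose hooked rod, 0.2 kg: red flat-sided grip 80 (x) x 14 (y) x 20 mm (z), origin at its centre; an 8 mm square steel shank runs through it from x = -77 to 182 mm, with a round foot 7 mm thick turned down (-z) at x = 178 mm, 30 mm long from the shank's axis
- hook_tip (a point): lowest point of the hook's foot (hook frame x = 178, z = -30 mm)
- rack: fixed wooden hook rack, origin on the work surface, base 190 x 34 x 8 mm. Rests 10 mm thick at x = -60 and 90 mm have 15 mm wide notches, flared on top; notch bottoms at z = 48 mm, ears end at 67. Racked, the hook's origin is at x = 0 (to 20 mm either way), y = 0, z = 52 mm of the rack, its axes parallel to the rack's, its grip between the rests
- marker_black: black marker pen, 134 mm long, loose bystander
- driver_red: red screwdriver, 210 mm long, loose bystander
- tape_measure: yellow and black tape measure, 65 x 80 x 32 mm, loose bystander

How it is judged:
On the way, in this order (a step that is already met when the one before it is completed fails the run):
1. the hook is lifted out of its rack (z of hook in the frame of rack above 0.075 m), for 0.1 s.
2. the hook's tip is down in the bracket's large hole, behind the guard (horizontal distance between hook_tip and bracket_hole below 0.006 m and z of hook_tip in the frame of bracket below 0.0035 m and x of hook_tip in the frame of press above 0.012 m), for 0.1 s.
3. the whole bracket is out through the mouth (x of bracket in the frame of press below -0.042 m), for 0.2 s.
At the end, for the whole second after the job is handed in: the bracket lies flat and still on the in-feed table with its middle at least 42 mm outside the guard's face (all of it clear of the guard), and the hook lies still in both notches of its rack (origin within 20 mm along, 8 mm across and 4 mm in height of its place) (x of bracket in the frame of press between -0.16 and -0.042 m and height (world z) of bracket between 0.007 and 0.014 m and angle between bracket's own z axis and vertical below 0.1 rad and linear speed of each of bracket, hook below 0.01 m/s and x of hook in the frame of rack between -0.02 and 0.02 m and y of hook in the frame of rack between -0.008 and 0.008 m and z of hook in the frame of rack between 0.048 and 0.056 m and angle between the x axis of hook and the x axis of rack, either way round below 0.1 rad); the robot touches nothing.
It fails at once if the bracket is forced against the press (over 15 N) (contact force between bracket and press above 15 N).
It fails at once if the hook is forced against the press (over 15 N) (contact force between hook and press above 15 N).
It fails at once if the gripper touches the bracket (contact force between any of the fingers, the arm and bracket above 0.5 N).
It fails at once if a bystander is pushed away (over 20 mm) (distance of any of marker_black, driver_red, tape_measure from where it was at the start of the episode above 0.02 m).
It also fails if it takes over 72 s, if anything falls off the work surface, if the arm or the gripper's body presses on something with over 40 N, if the wrist force passes 120 N, or if a joint passes its speed limit or range.

## Working session

There is one attempt and no reset: what is moved stays moved. The work goes in short steps, each a Python script; the robot and the scene stay as the last script left them, time stands still between calls to the robot, and variables do not carry over. Pictures are saved under pics/ and viewed, at most 10 in all, crops included, and the job is handed in when it is done.

```bash
mkdir -p pics
cat > h.py <<'E'
import numpy as np, cv2
from workcell import r, command_gripper, optics
from scipy.spatial.transform import Rotation as Ro
def pts(name):
    s=r.read_state(); im,d=optics.get_image(name); c=optics.camera_model(name); K=c["K"]
    v,u=np.mgrid[:384,:512]; P=np.stack([(u-K[0,2])/K[0,0]*d,(v-K[1,2])/K[1,1]*d,d],-1)
    if name=="wrist":
        T=np.array(c["tool_from_camera"]); P=P@T[:3,:3].T+T[:3,3]
        P=P@Ro.from_quat(s["eef_rot"]).as_matrix().T+s["eef_pos"]
    else: P=(P-c["t"])@np.array(c["R"])
    P[d==0]=np.nan
    return im,P
def save(im,f,scale=1.5): cv2.imwrite("pics/"+f,cv2.resize(im[:,:,::-1],None,fx=scale,fy=scale,interpolation=cv2.INTER_CUBIC))
E
python3 - <<'E'
from h import *
for n in ("top","scene"):
    im,P=pts(n); save(im,n+"0.png"); np.savez("/tmp/"+n,im=im,P=P)
s=r.read_state(); print(s)
E
```

```text
{'time_s': 0.1, 'joint_positions': array([-1.32399088e+00,  3.42633520e-01,  1.52491832e+00,  5.05933551e-06,
        1.27542033e+00, -1.45990755e-01]), 'dq': array([ 0.00070688, -0.00316472, -0.00162283,  0.0004354 , -0.00066191,
       -0.00069066]), 'tau': array([ 2.00986207e-03, -4.34447050e+01, -2.46491683e+01, -1.74860484e-04,
        4.70246072e-03,  2.01756632e-05]), 'eef_pos': array([ 0.2008909 , -0.48464308,  0.22440672]), 'eef_rot': array([ 9.80775717e-01,  1.95137178e-01, -3.23374062e-05, -6.88999665e-04]), 'contact_force': array([-0.56432564, -0.95607751, -0.40414781]), 'torque': array([0.05622761, 0.01438928, 0.03325336]), 'grip_force': 0.0, 'grip_width': 0.08502117329057579}
```

View pics/top0.png

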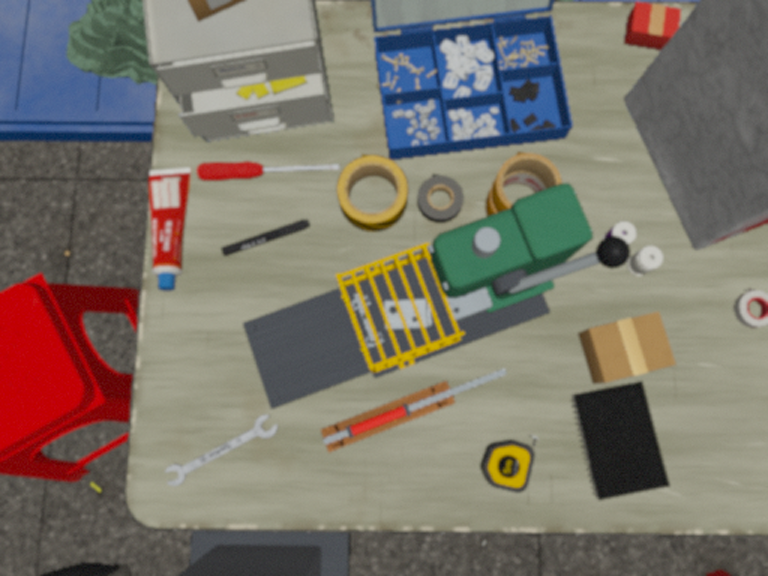

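View pics/scene0.png

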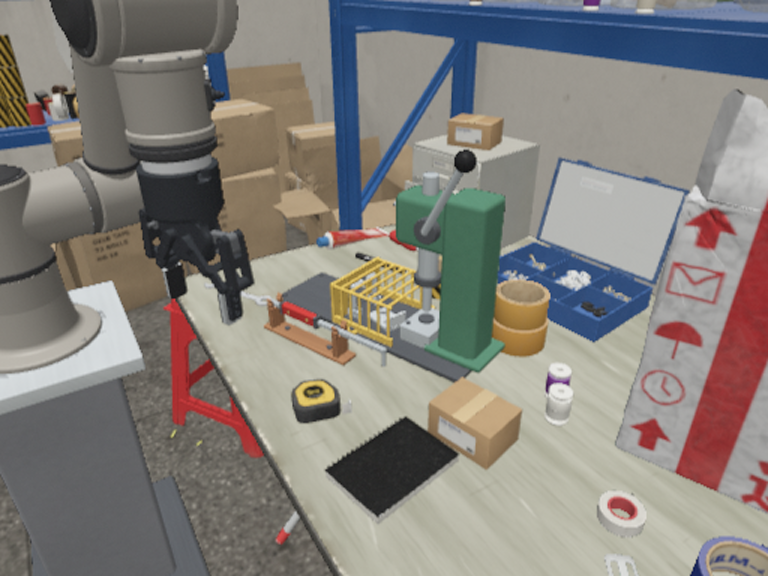

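The top view shows the guard (about 340–460, 245–370), with the bracket under it near (408,314). The rack and hook run from (325,437) to (505,373), foot at the right end. Next I compute positions.

Run:
```python
from h import *
z=np.load("/tmp/top.npz"); im,P=z["im"],z["P"]
for n,(u,v) in dict(inA=(246,325),inB=(270,403),grdA=(340,275),grdB=(374,368),hookL=(330,437),tip=(503,373),grip=(380,419),tape=(508,465),tabmid=(310,345),marker=(265,238)).items():
    print(n,P[int(v/1.5),int(u/1.5)].round(3))
hsv=cv2.cvtColor(im,cv2.COLOR_RGB2HSV); H,S,V=hsv[...,0].astype(int),hsv[...,1],hsv[...,2]
box=np.zeros(H.shape,bool); box[240:310,205:345]=1
m=box&((H<4)|(H>176))&(S>150)&(V>100)
q=P[m]; q=q[q[:,2]>.04]; rc=cv2.minAreaRect((q[:,:2]*1000).astype(np.float32)); print("grip",len(q),rc,np.nanmedian(q[:,2]))
m=box&(H>4)&(H<20)&(S>100); q=P[m]; 
for lo,hi in((0,.03),(.03,.09)):
    k=q[(q[:,2]>lo)&(q[:,2]<hi)]; print("rack",len(k),cv2.minAreaRect((k[:,:2]*1000).astype(np.float32)))
# steel shank
q=P[box&(P[...,2]>.045)&(P[...,2]<.09)&(S<60)]; print("shank",len(q),cv2.minAreaRect((q[:,:2]*1000).astype(np.float32)))
# yellow guard
m=(H>20)&(H<32)&(S>150)&(np.mgrid[:384,:512][0]>155)&(np.mgrid[:384,:512][0]<255)&(np.mgrid[:384,:512][1]>215)&(np.mgrid[:384,:512][1]<315)
q=P[m]; q=q[(q[:,2]>.07)&(q[:,2]<.1)]; print("guard",len(q),cv2.minAreaRect((q[:,:2]*1000).astype(np.float32)),np.median(q[:,2]))
# table
m=(P[...,2]>.005)&(P[...,2]<.016)&(V<90); m[:,:160]=0;m[:200]=0;m[275:]=0;m[:,245:]=0
c=max(cv2.findContours(m.astype(np.uint8),cv2.RETR_EXTERNAL,cv2.CHAIN_APPROX_NONE)[0],key=cv2.contourArea)[:,0]
q=P[c[:,1],c[:,0]]; print("table",len(q),cv2.boxPoints(cv2.minAreaRect((q[:,:2]*1000).astype(np.float32))))
cr=im[150:260,215:325]; save(cr,"crop0.png",5.4)
```

```text
inA [ 0.531 -0.068  0.011]
inB [ 0.422 -0.108  0.014]
grdA [ 0.589 -0.206  0.087]
grdB [ 0.466 -0.254  0.089]
hookL [ 0.377 -0.197  0.056]
tip [ 0.464 -0.425  0.055]
grip [ 0.402 -0.262  0.063]
tape [ 0.342 -0.433  0.033]
tabmid [ 0.502 -0.159  0.01 ]
marker [ 0.658 -0.089  0.017]
grip 206 ((399.6727294921875, -259.48394775390625), (10.825098037719727, 74.00875091552734), 21.154468536376953) 0.06229847534437373
rack 698 ((434.1844787597656, -259.4441833496094), (96.12330627441406, 188.57398986816406), 21.85857391357422)
rack 172 ((401.2811584472656, -313.9665222167969), (237.8130340576172, 95.80628967285156), 84.97228240966797)
shank 382 ((418.59429931640625, -308.3792724609375), (11.096001625061035, 258.05352783203125), 21.354246139526367)
guard 1295 ((549.392822265625, -284.52447509765625), (134.23411560058594, 133.86227416992188), 21.688241958618164) 0.08651425033326585
table 229 [[ 414.84055  -108.810455]
 [ 465.38672  -242.68495 ]
 [ 582.4208   -198.4971  ]
 [ 531.87463   -64.622604]]
```

View pics/crop0.png

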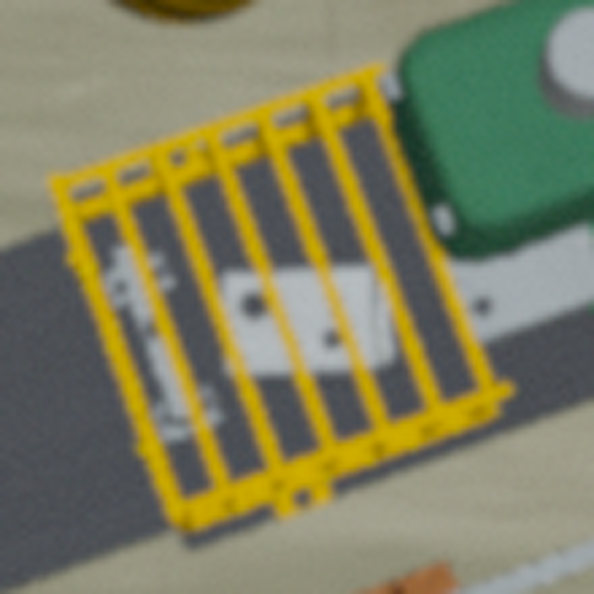

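Run:
```python
from h import *
c=optics.camera_model("wrist"); print(np.array(c["tool_from_camera"]).round(4),c["K"])
yaw=np.deg2rad(-68.6)
for k in (0,1):
  for dy in (0,np.pi/2,np.pi,-np.pi/2):
    q=(Ro.from_euler('z',yaw+dy)*Ro.from_euler('x',np.pi)).as_quat()
    print(dy,r.solve_ik([.49+.03*k,-.13-.06*k,.27],q))
```

```text
[[-7.000e-04 -9.628e-01 -2.701e-01  6.940e-02]
 [ 1.000e+00 -5.000e-04 -1.100e-03  5.000e-04]
 [ 9.000e-04 -2.701e-01  9.628e-01 -1.498e-01]
 [ 0.000e+00  0.000e+00  0.000e+00  1.000e+00]] [[290.22006425   0.         256.66535761]
 [  0.         290.22006425 189.32359062]
 [  0.           0.           1.        ]]
0 [-4.10612820e-01  2.76265302e-01  1.49209908e+00 -4.44089210e-16
  1.37322827e+00  2.35747937e+00]
1.5707963267948966 [-4.10612820e-01  2.76265302e-01  1.49209908e+00 -4.44089210e-16
  1.37322827e+00  7.86683047e-01]
3.141592653589793 [-0.41061282  0.2762653   1.49209908  0.          1.37322827 -0.78411328]
-1.5707963267948966 [-0.41061282  0.2762653   1.49209908  0.          1.37322827 -2.35490961]
0 [-4.88755711e-01  3.65328384e-01  1.36413655e+00 -4.44089210e-16
  1.41212772e+00  2.27933648e+00]
1.5707963267948966 [-4.88755711e-01  3.65328384e-01  1.36413655e+00 -4.44089210e-16
  1.41212772e+00  7.08540156e-01]
3.141592653589793 [-0.48875571  0.36532838  1.36413655  0.          1.41212772 -0.86225617]
-1.5707963267948966 [-0.48875571  0.36532838  1.36413655  0.          1.41212772 -2.4330525 ]
```

```bash
cat >> h.py <<'E'
yaw=np.deg2rad(-68.6); PO=np.array([.526,-.224]); 
def p2w(x,y,z=0):
    c,s=np.cos(yaw),np.sin(yaw); return np.array([PO[0]+c*x-s*y,PO[1]+s*x+c*y,z])
def w2p(P):
    c,s=np.cos(yaw),np.sin(yaw); d=P[...,:2]-PO; return np.stack([c*d[...,0]+s*d[...,1],-s*d[...,0]+c*d[...,1],P[...,2]],-1)
Qout=(Ro.from_euler('z',yaw+np.pi)*Ro.from_euler('x',np.pi)).as_quat()  # tool x = press outward
E
python3 - <<'E'
from h import *
r.reach(p2w(-30,0,0)*0+p2w(-.03,0,.2),Qout)
r.move_straight(p2w(-.03,0,.15))
im,P=pts("wrist"); np.savez("/tmp/w1",im=im,P=P)
r.move_straight(p2w(.01,0,.15))
im2,P2=pts("wrist"); np.savez("/tmp/w2",im=im2,P=P2)
print(r.read_state()["time_s"])
save(np.hstack([im[:,100:420],im2[:,100:420]]),"w12.png",1.25)
E
```

```text
2.675
```

View pics/w12.png

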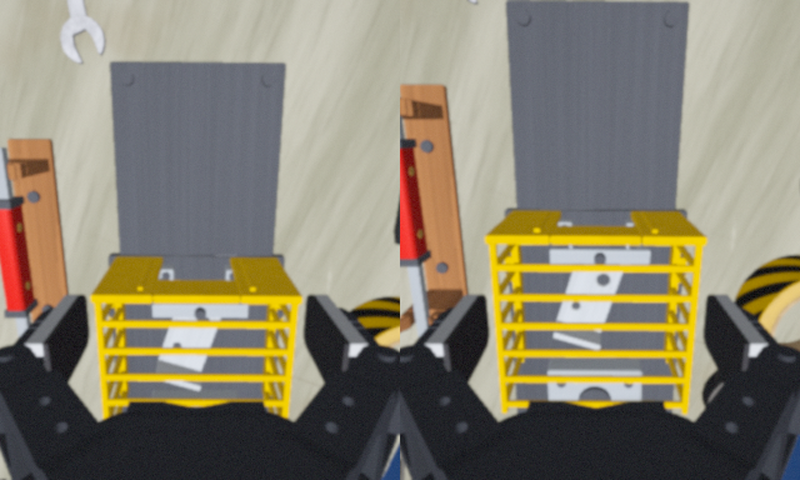

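View 1 and 2 show the bracket skewed under the hoops: hole at (603,280) in the right half, small hole (576,306), flange (577,340). A steel strip lies at (600,257). I'll build an orthographic map from the depth to read poses.

Run:
```python
from h import *
S=4; W=np.zeros((130*S,190*S,3),np.uint8); Z=np.full(W.shape[:2],-1.)
al=[]
for n in("w1","w2"):
    z=np.load(f"/tmp/{n}.npz"); im=z["im"]; P=w2p(z["P"])
    # upsample for density
    P=cv2.resize(P,None,fx=4,fy=4,interpolation=cv2.INTER_NEAREST); im=cv2.resize(im,None,fx=4,fy=4,interpolation=cv2.INTER_NEAREST)
    v,u=np.mgrid[:P.shape[0],:P.shape[1]]
    k=(P[...,2]>.0)&(P[...,2]<.07)
    a=np.c_[P[k]*1000,im[k]]; al.append(a)
a=np.vstack(al)
ix=((a[:,0]+60)*S).astype(int); iy=((65-a[:,1])*S).astype(int)
k=(ix>=0)&(ix<190*S)&(iy>=0)&(iy<130*S)
W[iy[k],ix[k]]=a[k,3:]; 
W=cv2.dilate(W,np.ones((3,3)))
save(W,"ortho.png",1)
# gray-bright heights
b=a[(a[:,3]>120)&(abs(a[:,3]-a[:,5])<30)]
for lo in range(0,130,6):
    q=b[(b[:,0]>lo)&(b[:,0]<lo+6)&(abs(b[:,1])<60)]
    if len(q)>30: print(lo,len(q),"y",np.percentile(q[:,1],[1,50,99]).round(1),"z",np.percentile(q[:,2],[5,25,50,75,95]).round(1))
t=np.load("/tmp/w2.npz")["P"]; t=w2p(t)*1000
for nm,(u,v) in dict(hole=(603,280),small=(576,306),strip=(575,257),flange=(577,340),fsL=(488,240),fsR=(706,240),tabL=(508,3),tabR=(687,3),g1=(565,224),g2=(634,224),mid=(600,224)).items():
    print(nm,t[int(v/1.25),int((u-400)/1.25)+100].round(1))
```

```text
0 208 y [-27.6  28.4  33.8] z [ 8.  10.5 30.9 39.1 64.2]
6 2848 y [-28.5 -20.4  29.6] z [16.  21.7 24.3 25.2 26.4]
12 1904 y [-29.6   8.7  34.5] z [10.4 24.2 26.4 66.  69.8]
18 592 y [-25.3   9.5  31.5] z [ 9.9 10.8 11.7 38.9 54.9]
24 640 y [-26.3  25.1  33. ] z [23.4 25.  26.1 27.1 27.8]
30 1200 y [-59.1  -1.8  46.1] z [ 9.8 10.4 10.9 11.4 12.2]
36 240 y [-38.8  46.4  47.5] z [ 9.6 10.3 11.1 11.4 12.2]
42 496 y [-59.1 -38.5  59.6] z [10.  10.5 10.9 11.6 12.2]
48 1072 y [-39.6   2.3  47.2] z [10.1 15.1 15.8 16.4 17. ]
54 6048 y [-53.   -0.8  56.7] z [10.1 11.  15.1 16.  16.9]
60 3568 y [-23.5  -1.9  21.7] z [10.2 15.  15.6 16.3 17. ]
66 7072 y [-54.9  -4.7  54.3] z [10.6 15.  15.7 16.1 16.8]
72 3904 y [-27.3  -1.4  54.2] z [10.3 14.2 15.4 16.  16.8]
78 5424 y [-56.6  -6.9  50.2] z [10.4 15.  15.6 16.1 16.8]
84 4736 y [-31.5  -6.3  58. ] z [10.1 11.3 15.4 15.9 16.7]
90 5136 y [-33.2 -11.8  12.2] z [11.5 15.3 15.8 16.3 16.9]
96 8768 y [-34.6 -19.5  53.3] z [11.  15.5 16.6 28.6 37.6]
102 6880 y [-24.6  -7.3   7.7] z [15.5 20.5 31.  37.3 38.3]
108 1952 y [-47.    2.2  43.4] z [10.1 11.5 36.1 37.5 38. ]
114 512 y [-38.2  38.4  59.9] z [ 9.5 10.3 10.7 10.9 11.5]
120 1040 y [-34.2   5.4  52.2] z [ 9.9 10.6 11.  11.3 11.8]
126 6672 y [-39.4  -4.2  37.8] z [10.7 23.4 36.9 38.9 40.7]
hole [62.2  6.7  9.7]
small [ 85.6 -17.4  10. ]
strip [ 18.9 -12.9  73.4]
flange [102.6 -15.1  38.7]
fsL [  3.3 -65.   88.2]
fsR [ 3.  66.7 90.2]
tabL [-147.7  -60.8   10.3]
tabR [-147.4   64.7   10.8]
g1 [  8.7 -23.1  24.8]
g2 [ 4.6 28.7 42. ]
mid [12.   4.4 11.3]
```

View pics/ortho.png

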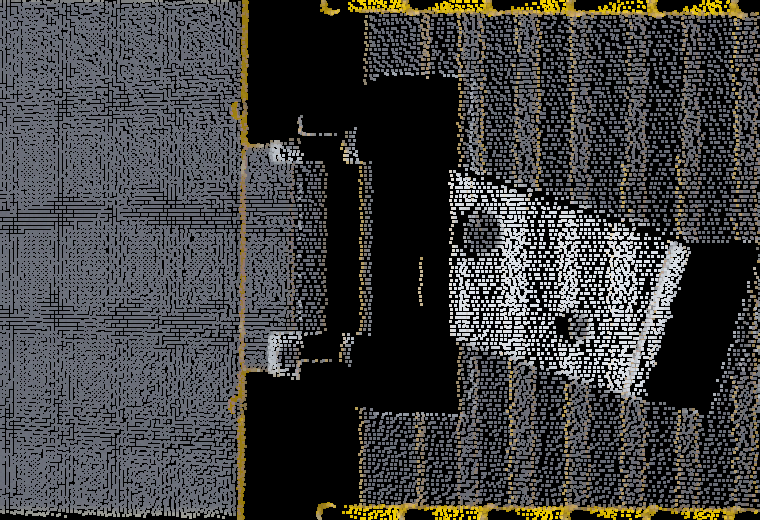

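The ortho map (4 px/mm) gives these, in my press frame:
- Guide inner faces at y ≈ +24.5 and −18, so the channel middle is at ≈ +3.2. The mouth middle is at ≈ +0.6.
- Bracket hole at ≈ (59.5, 6.2), yaw ≈ −17°.

Next, grasp the hook.

Run:
```python
from h import *
z=np.load("/tmp/top.npz"); c=optics.camera_model("top"); K,R,t=map(np.array,(c["K"],c["R"],c["t"]))
def pl(u,v,zz):
    d=R.T@np.linalg.inv(K)@[u,v,1]; o=-R.T@t; return w2p(o+d*(zz-o[2])/d[2])*1000
print("top hole",pl(215+253/5.4-.5,150+305/5.4-.5,.013),"mouthsheet A,B",pl(215+62/5.4,150+185/5.4,.085),pl(215+178/5.4,150+520/5.4,.085))
g=np.array([.3997,-.2595]); 
r.move_straight(p2w(-.02,-.02,.2)); command_gripper(.05,100)
r.reach([*g,.2],Qout); r.move_straight([*g,.058],speed=.12)
command_gripper(0.0,100)
s=r.read_state(); print(s["grip_width"],s["grip_force"],s["contact_force"],s["eef_pos"])
r.move_straight([*g,.155],speed=.12)
r.move_straight(p2w(-.262,.0062,.155),speed=.25)
s=r.read_state(); print(s["time_s"],s["grip_width"],w2p(s["eef_pos"]),s["contact_force"])
im,P=pts("top"); np.savez("/tmp/t1",im=im,P=P); save(im[100:300,120:380],"t1.png",3)
q=w2p(P).reshape(-1,3)*1000; k=(q[:,2]>130)&(q[:,2]<175)&(abs(q[:,1])<25)&(q[:,0]>-220)&(q[:,0]<0); q=q[k]
print(len(q),q[:,0].max(),np.percentile(q[:,0],99),cv2.minAreaRect(q[:,:2].astype(np.float32)),np.median(q[:,2]))
for a in range(-200,-60,20):
    w=q[(q[:,0]>a)&(q[:,0]<a+20)]; print(a,len(w),w.mean(0) if len(w) else 0)
```

```text
top hole [59.0194608   7.39643575 13.        ] mouthsheet A,B [ 5.99057362 62.59180676 85.        ] [  3.05120313 -67.69567851  85.        ]
0.0003410295794312882 0.0 [-0.31786765  0.9874795   0.03715321] [ 0.3996967  -0.25953229  0.05806055]
8.3 -7.529339683111201e-05 [-0.26154562  0.00582555  0.15485515] [-0.24398917 -0.29478807 -0.34962849]Traceback (most recent call last):
  File "<stdin>", line 16, in <module>
    return umr_maximum(a, axis, None, out, keepdims, initial, where)
ValueError: zero-size array to reduction operation maximum which has no identity
```

View pics/t1.png

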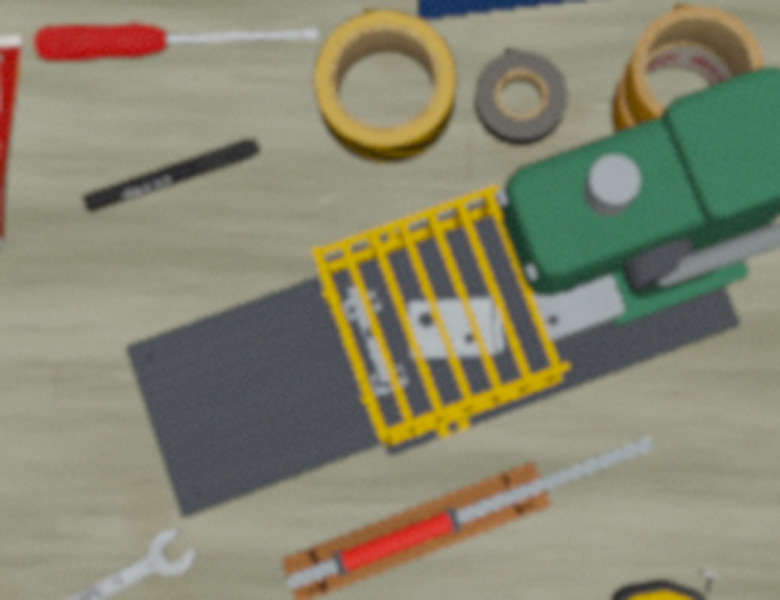

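Run:
```python
from h import *
for n in("w1","w2"):
    z=np.load(f"/tmp/{n}.npz"); im,P=z["im"],z["P"]; hsv=cv2.cvtColor(im,cv2.COLOR_RGB2HSV).astype(int)
    m=((hsv[...,0]<4)|(hsv[...,0]>176))&(hsv[...,1]>150)&(hsv[...,2]>100); q=P[m]; q=q[(q[:,2]>.045)&(q[:,2]<.08)]
    print(n,len(q),q.mean(0) if len(q) else 0)
command_gripper(.05)
r.reach([.3997,-.2595,.155],Qout)
im,P=pts("wrist"); np.savez("/tmp/w3",im=im,P=P); save(im,"w3.png",1.2)
print(r.read_state()["eef_pos"],r.read_state()["grip_width"])
hsv=cv2.cvtColor(im,cv2.COLOR_RGB2HSV).astype(int)
m=((hsv[...,0]<4)|(hsv[...,0]>176))&(hsv[...,1]>150)&(hsv[...,2]>100); q=P[m]; q=q[(q[:,2]>.045)&(q[:,2]<.08)]
print(len(q),q.mean(0),cv2.minAreaRect((q[:,:2]*1000).astype(np.float32)))
```

```text
w1 1624 [ 0.40198234 -0.25710395  0.06035558]
w2 1875 [ 0.40191074 -0.25671893  0.0602977 ]
[ 0.40007068 -0.25829247  0.15498361] 0.04991404290656606
1149 [ 0.39927325 -0.25798755  0.06271601] ((399.5404357910156, -259.64337158203125), (12.690367698669434, 74.30487823486328), 21.625850677490234)
```

View pics/w3.png

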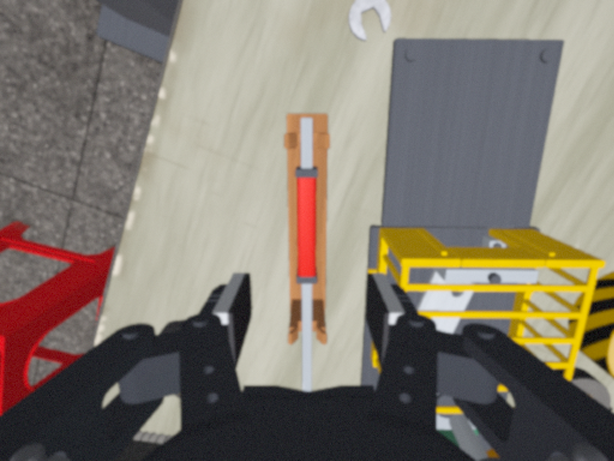

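The hook lies centred between the fingers at columns 297–317, yet the first close caught nothing. I'll retry with checks at each stage.

Run:
```python
from h import *
print(r.tip_extent)
hit=r.move_straight([.3997,-.2595,.055],speed=.1,max_force=8)
s=r.read_state(); print(hit,s["eef_pos"],s["contact_force"],s["grip_width"])
im,P=pts("wrist"); a=im
for w in (.03,.02,.012,.006):
    command_gripper(w,100); s=r.read_state(); print(w,s["grip_width"],s["grip_force"],s["contact_force"].round(2),s["time_s"])
    if s["grip_force"]>5: break
im,P=pts("wrist"); save(np.hstack([a[150:,150:370],im[150:,150:370]]),"w4.png",1.7)
```

```text
0.025
False [ 0.40003222 -0.25973298  0.05548903] [-0.30144304  0.06509935 -0.3165603 ] 0.05019352284856225
0.03 0.030130592835288194 0.0 [-0.6  -0.4   0.75] 11.5667
0.02 0.019739618141570586 0.0 [-0.57  0.56  0.28] 11.825
0.012 0.012276653290345305 17.32685072813183 [-1.61 -0.61  1.73] 12.0667
```

View pics/w4.png

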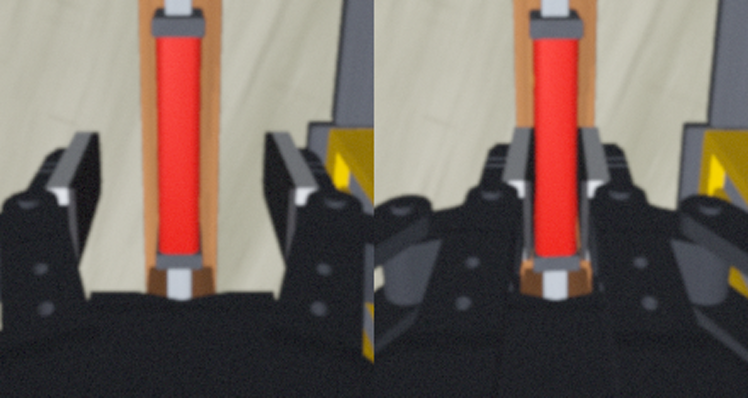

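The fingers now hold the grip. I'll tighten in steps, then lift a little to check.

Run:
```python
from h import *
for w in (.010,.008,.004):
    command_gripper(w,80); s=r.read_state(); print(w,s["grip_width"],s["grip_force"],s["time_s"])
    if s["grip_force"]>60: break
e=s["eef_pos"]
r.move_straight([e[0],e[1],.075],speed=.06); r.hold(.1); s=r.read_state(); print(s["grip_width"],s["grip_force"],s["contact_force"])
```

```text
0.01 0.010636076896809007 34.89501114527229 12.3333
0.008 0.007775364637159302 4.638238095212728 12.55
0.004 0.004420525066653212 16.703228254336864 12.7667
0.003811132657860738 0.0 [ 0.10159163 -0.54918905 -0.46034703]
```

Run:
```python
from h import *
im,P=pts("wrist"); s=r.read_state(); im2,P2=pts("scene")
a=cv2.resize(im[150:,150:370],None,fx=1.7,fy=1.7); b=cv2.resize(im2[120:260,140:310],None,fx=398/140,fy=398/140)
save(np.hstack([a[:397],b[:397]])[:, :800],"w5.png",.9)
hsv=cv2.cvtColor(im,cv2.COLOR_RGB2HSV).astype(int)
m=((hsv[...,0]<4)|(hsv[...,0]>176))&(hsv[...,1]>150)&(hsv[...,2]>100); q=P[m]; q=q[(q[:,2]>.03)&(q[:,2]<.1)]
print(s["eef_pos"],len(q),q.mean(0),np.percentile(q[:,2],[5,50,95]),cv2.minAreaRect((q[:,:2]*1000).astype(np.float32)))
```

```text
[ 0.40049718 -0.25920126  0.07471004] 1729 [ 0.39655904 -0.2503404   0.06315614] [0.06167188 0.06273158 0.06380513] ((399.5686340332031, -259.66143798828125), (12.575623512268066, 73.84829711914062), 21.562780380249023)
```

View pics/w5.png

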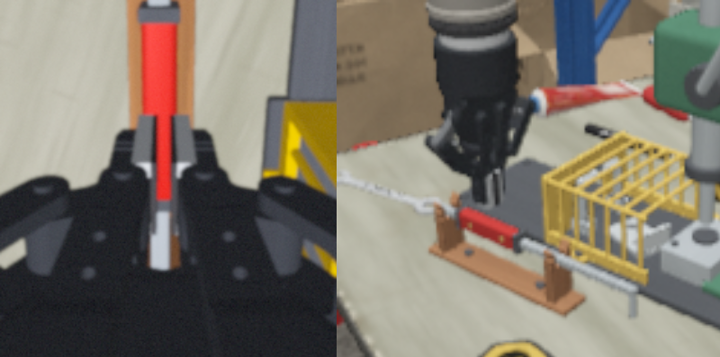

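The gripper has slid off above an unmoved hook, so the fingertips seem to reach less far than stated. I'll measure them with the wrist depth and a touch.

Run:
```python
from h import *
e=r.read_state()["eef_pos"]
for w in(None,.03):
    if w: 
        r.move_straight([e[0],e[1],.12],speed=.15); command_gripper(w)
    s=r.read_state(); im,P=pts("wrist"); R=Ro.from_quat(s["eef_rot"]).as_matrix(); T=(P-s["eef_pos"])@R
    k=(abs(T[...,0])<.02)&(abs(T[...,1])<.05)&(T[...,2]>-.06)&(T[...,2]<.04)&(im.max(-1)<255)&(np.abs(im[...,0].astype(int)-im[...,2])<40)
    q=T[k]*1000; print(s["grip_width"],len(q),np.percentile(q[:,2],[50,90,97,99,100]).round(1),s["time_s"])
    for lo in range(-40,40,5):
        a=q[(q[:,2]>lo)&(q[:,2]<lo+5)]
        if len(a)>5: print(lo,len(a),"x",a[:,0].min().round(),a[:,0].max().round(),"y",np.percentile(a[:,1],[0,25,75,100]).round())
```

```text
0.003843187112261755 4743 [-51.9 -24.3 -16.8 -14.  -11. ] 13.45
-40 269 x -12.0 12.0 y [-15.  -6.   7.  16.]
-35 307 x 6.0 11.0 y [-15.  -9.  10.  16.]
-30 250 x 6.0 11.0 y [-15.  -9.  10.  16.]
-25 227 x 6.0 11.0 y [-15.  -9.  10.  16.]
-20 200 x 6.0 11.0 y [-15.  -8.  10.  16.]
-15 80 x 6.0 11.0 y [-13.  -6.   8.  14.]
0.029840712717134083 5281 [-45.5 -21.  -14.2 -11.   -6.8] 14.3167
-40 376 x -11.0 11.0 y [-28. -17.  17.  29.]
-35 393 x -12.0 11.0 y [-28. -17.  19.  29.]
-30 351 x -11.0 11.0 y [-28. -18.  19.  29.]
-25 325 x -11.0 12.0 y [-28. -18.  19.  29.]
-20 275 x -11.0 11.0 y [-28. -18.  19.  29.]
-15 174 x -11.0 11.0 y [-26. -14.  16.  28.]
-10 24 x -1.0 8.0 y [-15. -14.  16.  16.]
```

Fingertips end about 9 mm behind the reported TCP, about 34 mm short of what the text says. I'll grasp with the TCP that much lower.

Run:
```python
from h import *
g=[.3997,-.2595]
hit=r.move_straight([*g,.025],speed=.12,max_force=8); s=r.read_state(); print(hit,s["eef_pos"],s["contact_force"])
command_gripper(.012,60); s=r.read_state(); print(s["grip_width"],s["grip_force"])
command_gripper(.0,100); s=r.read_state(); print(s["grip_width"],s["grip_force"],s["contact_force"])
if s["grip_width"]>.01:
    r.move_straight([*g,.125],speed=.12); s=r.read_state(); print(s["grip_width"],s["grip_force"],s["contact_force"])
    r.move_straight(p2w(-.262,.0062,.125),speed=.25)
    s=r.read_state(); print(s["time_s"],s["grip_width"],w2p(s["eef_pos"]),s["contact_force"],s["torque"])
    im,P=pts("top"); np.savez("/tmp/t1",im=im,P=P)
    q=w2p(P).reshape(-1,3)*1000; k=(q[:,2]>120)&(q[:,2]<190)&(abs(q[:,1])<25)&(q[:,0]>-220)&(q[:,0]<0); q=q[k]
    print(len(q),q[:,0].max() if len(q) else 0)
    for a in range(-200,-60,20):
        w=q[(q[:,0]>a)&(q[:,0]<a+20)]; print(a,len(w),w.mean(0) if len(w) else 0)
```

```text
False [ 0.40005825 -0.259807    0.02550204] [ 0.76243576 -0.51642566  0.34575154]
0.013312719287074238 55.161972641944885
0.01272022208140813 97.41862177848816 [-0.42610144 -0.73482384  7.87424092]
0.012319617554721513 97.38783359527588 [-0.48571647  0.00926188 -1.03999664]
18.0833 0.012422109722782041 [-0.2615282   0.00582465  0.12486992] [ 0.6380603   0.36651872 -2.48238399] [ 0.00269676  0.00713996 -0.00082657]
427 -79.99161118434674
-200 57 [-190.39351351    5.36282137  154.7182238 ]
-180 56 [-170.27722232    5.28050658  154.73462142]
-160 56 [-150.21804912    5.31319534  154.85441676]
-140 57 [-130.1187288     5.43835065  154.46383859]
-120 56 [-110.17036872    5.23036388  154.3923845 ]
-100 64 [-89.03452032   5.1024404  151.55351288]
-80 1 [-79.99161118   8.55232438 149.53641744]
```

The hook is held level and its tip matches TCP + 178 mm. Next: touch the table for height, go through the mouth and lower into the hole.

Run:
```python
from h import *
def st(tag):
    s=r.read_state(); print(tag,s["time_s"],(w2p(s["eef_pos"])*1000).round(2),s["contact_force"].round(2)); return s
x0=-.2615
r.move_straight(p2w(x0,.0069,.024),speed=.12)
hit=r.move_straight(p2w(x0,.0069,.004),speed=.015,max_force=3)
s=st(hit); zt=s["eef_pos"][2]; open("/tmp/zt","w").write(str(zt))
r.move_straight(p2w(x0,.0069,zt+.0095),speed=.06); st("up")
hit=r.move_straight(p2w(-.1187,.0069,zt+.0095),speed=.09,max_force=5); s=st(hit)
if not hit:
    hit=r.move_straight(p2w(-.1187,.0069,zt+.0013),speed=.02,max_force=3); s=st(hit)
im,P=pts("top"); np.savez("/tmp/t2",im=im,P=P); save(im[150:260,215:325],"t2.png",5.4)
```

```text
True 19.9583 [-261.69    6.69   11.59] [-0.75  0.96  1.36]
up 20.2667 [-261.49    6.95   21.28] [-0.9   0.36 -2.01]
False 22.0 [-119.2     6.87   21.09] [-0.71 -0.27 -1.63]
True 22.5083 [-119.06    6.76   12.24] [0.41 0.74 0.71]
```

View pics/t2.png

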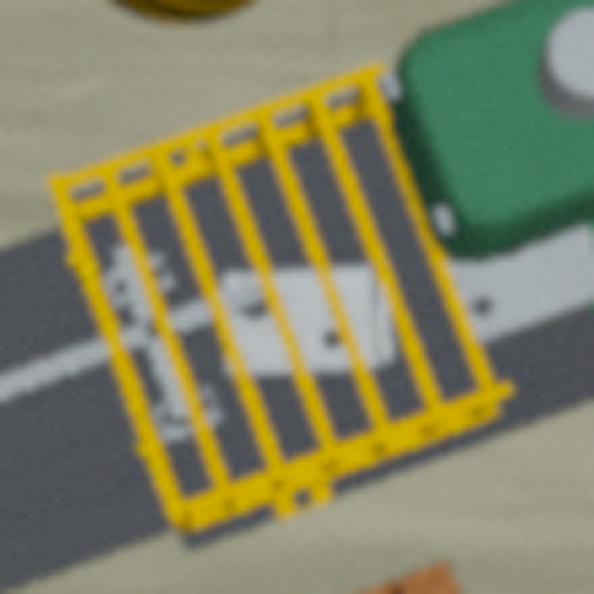

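Numerically, the tip has gone below the bracket's top face, so the foot is in the hole. In the picture the shank ends at the bracket's dark hole near (250,300). All ten views are used, so from here I track the bracket by fitting its outline to the top image.

```bash
cat >> h.py <<'E'
def proj(Pw):
    c=optics.camera_model("top"); q=np.asarray(Pw)@np.array(c["R"]).T+c["t"]; q=q@np.array(c["K"]).T; return q[...,:2]/q[...,2:]
def fit(im,foot=None,hole0=(.059,.007),ths=range(-24,20,1),rng=.004,guard=True):
    """fit bracket pose in top image (press frame): returns hole x,y (mm), yaw deg, score"""
    F=4; hsv=cv2.cvtColor(im,cv2.COLOR_RGB2HSV); V=hsv[...,2].astype(np.float32); ok=(hsv[...,1]<75).astype(np.uint8)
    V=cv2.resize(V,None,fx=F,fy=F,interpolation=cv2.INTER_CUBIC); ok=cv2.erode(cv2.resize(ok,None,fx=F,fy=F,interpolation=cv2.INTER_NEAREST),np.ones((5,5)))
    ex=np.zeros_like(ok)
    def poly(xy,z,m,val=1):
        p=proj(np.array([p2w(a,b,z) for a,b in xy])); p=(p+.5)*F-.5; cv2.fillPoly(m,[np.round(p).astype(np.int32)],val)
    if foot is not None: # shank, axis .041
        fx,fy=foot; poly([(fx+.007,fy-.007),(fx+.007,fy+.007),(fx-.3,fy+.007),(fx-.3,fy-.007)],.042,ex)
    if guard:
        poly([(-.01,-.04),(-.01,.045),(.035,.045),(.035,-.04)],.02,ex); poly([(.006,-.03),(.006,.03),(.026,.03),(.026,-.03)],.075,ex)
        poly([(.125,-.05),(.125,.05),(.2,.05),(.2,-.05)],.03,ex)
    ok=ok&(ex==0); best=(-1e9,)
    for th in ths:
        c,s=np.cos(np.deg2rad(th)),np.sin(np.deg2rad(th))
        for dx in np.arange(-rng,rng+1e-6,.001):
            for dy in np.arange(-rng,rng+1e-6,.001):
                h=np.array(hole0)+[dx,dy]; t=lambda a:[(h[0]+c*(x+.02)-s*(y-.007),h[1]+s*(x+.02)+c*(y-.007)) for x,y in a]
                i=np.zeros_like(ok); o=i.copy()
                poly(t([(-.036,-.024),(-.036,.024),(.03,.024),(.03,-.024)]),.015,o); poly(t([(-.032,-.02),(-.032,.02),(.027,.02),(.027,-.02)]),.015,i)
                a=V[(i&ok)>0]; b=V[((o>0)&(i==0)&(ok>0))]
                if len(a)<200 or len(b)<100: continue
                sc=a.mean()-b.mean()-.3*a.std()-.3*b.std()
                if sc>best[0]: best=(sc,h[0]*1000,h[1]*1000,th)
    return np.round(best,1)
def st(tag):
    s=r.read_state(); c,sn=np.cos(yaw),np.sin(yaw); f=s["contact_force"]
    e=w2p(s["eef_pos"])*1000; print(tag,round(s["time_s"],2),"foot",(e[:2]+[178,-.3]).round(1),"z",e[2].round(1),"F press",np.round([c*f[0]+sn*f[1],-sn*f[0]+c*f[1],f[2]],2)); return s
def foot(x,y,speed=.03,mf=4):
    "move foot to press x,y (mm)"
    zt=float(open("/tmp/zt").read()); return r.move_straight(p2w(x/1000-.178,y/1000+.0003,zt+.0015),speed=speed,max_force=mf)
E
python3 - <<'E'
from h import *; import time
t=time.time(); z=np.load("/tmp/top.npz"); print(fit(z["im"]),time.time()-t)
z=np.load("/tmp/t2.npz"); print(fit(z["im"],foot=(.059,.0065)))
E
```

```text
Traceback (most recent call last):
  File "h.py", line 41, in fit
    poly(t([(-.036,-.024),(-.036,.024),(.03,.024),(.03,-.024)]),.015,o); poly(t([(-.032,-.02),(-.032,.02),(.027,.02),(.027,-.02)]),.015,i)
                                                                         ~~~~^^^^^^^^^^^^^^^^^^^^^^^^^^^^^^^^^^^^^^^^^^^^^^^^^^^^^^^^^^^^^
  File "h.py", line 28, in poly
    p=proj(np.array([p2w(a,b,z) for a,b in xy])); p=(p+.5)*F-.5; cv2.fillPoly(m,[np.round(p).astype(np.int32)],val)
  File "h.py", line 21, in proj
    c=optics.camera_model("top"); q=np.asarray(Pw)@np.array(c["R"]).T+c["t"]; q=q@np.array(c["K"]).T; return q[...,:2]/q[...,2:]
ValueError: time passes only in moves, steps and waits
```

Cache the camera model once.

```bash
sed -i 's/^    c=optics.camera_model("top"); q=np.asarray/    c=CT; q=np.asarray/; s/^def proj/CT=optics.camera_model("top")\ndef proj/' h.py
sed -i 's/    F=4; hsv/    F=3; x0,y0=190,130; im=im[130:280,190:340]; hsv/; s/p=(p+.5)\*F-.5;/p=(p-[x0,y0]+.5)*F-.5;/' h.py
python3 - <<'E'
from h import *; import time
t=time.time(); z=np.load("/tmp/top.npz"); print(fit(z["im"]),time.time()-t)
z=np.load("/tmp/t2.npz"); print(fit(z["im"],foot=(.059,.0065)))
E
```

```text
[ 39.4  59.    7.  -17. ] 1.9665095806121826
[ 51.1  63.    5.  -16. ]
```

Run:
```python
from h import *
st("start")
for x,y in ((56,6.5),(53,6.5),(50,6.5)):
    h=foot(x,y); s=st(h)
    if h: break
im,P=pts("top"); np.savez("/tmp/t3",im=im)
e=w2p(s["eef_pos"])[:2]+[.178,-.0003]
print(fit(im,foot=e,hole0=e+[.002,0],rng=.002))
```

```text
start 22.56 foot [58.9  6.4] z 12.1 F press [-0.66  0.6   0.44]
False 22.81 foot [55.9  6.5] z 13.1 F press [-0.03  0.48  0.28]
False 23.06 foot [52.5  6.3] z 13.0 F press [ 0.88  0.07 -0.42]
False 23.31 foot [49.5  6.3] z 13.0 F press [-0.62 -0.37  0.87]
[ 38.6  49.5   7.3 -12. ]
```

Run:
```python
from h import *
for x,y in ((47,7),(44,7.8),(41,8.4),(38,8.9),(35,9.4),(31,9.9)):
    h=foot(x,y); s=st(h)
    if h: break
im,P=pts("top"); np.savez("/tmp/t4",im=im)
e=w2p(s["eef_pos"])[:2]+[.178,-.0003]
print(fit(im,foot=e,hole0=e+[.002,0],rng=.002))
```

```text
False 23.61 foot [46.6  6.9] z 13.0 F press [-1.18 -0.11  0.34]
False 23.86 foot [43.6  7.8] z 13.0 F press [-0.72  0.56  1.08]
False 24.11 foot [40.6  8.4] z 13.1 F press [-0.47  0.58  0.52]
False 24.36 foot [37.7  8.8] z 13.1 F press [-0.93  0.93  0.07]
False 24.61 foot [34.6  9.2] z 13.0 F press [-0.83  0.11  0.64]
False 24.89 foot [30.6  9.7] z 13.0 F press [ 0.11 -1.71  0.85]
[30.6 34.6  8.7 -5. ]
```

Run:
```python
from h import *
for x,y in ((27,10),(22,10.2),(16,10.2),(10,10.2),(4,10.2),(-2,10.2),(-8,10.2)):
    h=foot(x,y); s=st(h)
    if h: break
im,P=pts("top"); np.savez("/tmp/t5",im=im)
q=w2p(P).reshape(-1,3)*1000; k=(q[:,2]>33)&(q[:,2]<43)&(abs(q[:,1]-3)<26)&(q[:,0]>8)&(q[:,0]<125); q=q[k]
print(len(q),q.mean(0) if len(q) else 0,np.percentile(q[:,0],[5,50,95]) if len(q) else 0)
```

```text
False 25.23 foot [26.6  9.8] z 13.0 F press [ 0.66 -1.07  0.79]
True 25.43 foot [23.2  9.8] z 12.8 F press [-1.02 -0.5   1.09]
49 [67.13808413 -1.86307834 37.54585247] [12.69240034 73.13020397 76.7828912 ]
```

Run:
```python
from h import *
r.hold(.1); st("rest")
for n in range(2):
    im,P=pts("top"); q=w2p(P).reshape(-1,3)*1000; k=(q[:,2]>30)&(q[:,2]<43)&(abs(q[:,1]-3)<28)&(q[:,0]>60)&(q[:,0]<95); q=q[k]
    f=cv2.fitLine(q[:,:2].astype(np.float32),cv2.DIST_HUBER,0,.01,.01).ravel(); print(len(q),f.round(2),"theta",np.rad2deg(np.arctan(-f[0]/f[1])).round(1),"y",q[:,1].min().round(1),q[:,1].max().round(1))
e=w2p(r.read_state()["eef_pos"])[:2]+[.178,-.0003]
print(fit(im,foot=e,hole0=e+[.002,0],rng=.002,ths=range(-12,16)))
```

```text
rest 25.58 foot [23.9  9.9] z 12.7 F press [-2.22 -0.39  0.  ]
48 [ 0.14  0.99 73.13 -3.88] theta -8.1 y -23.6 15.3
47 [ 0.12  0.99 73.42 -3.5 ] theta -7.0 y -23.8 15.6
[ 37.9  24.2  11.9 -10. ]
```

The bracket is wedged at about −8° yaw: left front corner on the left guide, right side on the right guide's rear end. I'll ease the hook to −y so it pivots round the right guide, then draw on.

```bash
cat >> h.py <<'E'
def flange(x0,x1):
    im,P=pts("top"); q=w2p(P).reshape(-1,3)*1000; k=(q[:,2]>30)&(q[:,2]<43)&(abs(q[:,1]-3)<28)&(q[:,0]>x0)&(q[:,0]<x1); q=q[k]
    if len(q)<10: print("no flange"); return
    f=cv2.fitLine(q[:,:2].astype(np.float32),cv2.DIST_HUBER,0,.01,.01).ravel(); print("flange",len(q),f[2:].round(1),"theta",np.rad2deg(np.arctan(-f[0]/f[1])).round(1),"y",q[:,1].min().round(1),q[:,1].max().round(1))
E
python3 - <<'E'
from h import *
h=foot(25.5,9.5); st(h)
h=foot(25.5,6.5,speed=.02); st(h); flange(60,95)
h=foot(22,6.5,speed=.02); st(h); flange(60,95)
E
```

```text
False 25.93 foot [25.8  9.5] z 13.0 F press [-0.62  0.16 -0.36]
False 26.23 foot [25.8  6.5] z 13.2 F press [ 0.65  0.38 -0.31]
flange 46 [73.5 -3.4] theta -7.3 y -23.9 15.8
False 26.61 foot [21.9  6.5] z 13.1 F press [ 1.4   0.38 -0.62]
flange 46 [71.8 -2.8] theta -4.1 y -22.2 16.2
```

Run:
```python
from h import *
for x,y in ((19,6.3),(16,6.8),(12,7.5)):
    h=foot(x,y,speed=.025); st(h)
    if h: break
flange(40,90)
```

```text
False 26.93 foot [18.7  6.2] z 13.1 F press [ 0.57  0.19 -0.8 ]
False 27.2 foot [15.6  6.7] z 13.1 F press [-0.16  0.45 -0.27]
False 27.51 foot [11.6  7.4] z 13.1 F press [ 0.14  0.26 -0.83]
flange 36 [61.8 -0.3] theta -0.7 y -19.2 20.1
```

Run:
```python
from h import *
h=0
for x,y in ((6,8.5),(0,9),(-6,9),(-12,9),(-18,9),(-24,9)):
    h=foot(x,y,speed=.03); st(h)
    if h: break
flange(10,90)
```

```text
True 27.77 foot [8.7 8. ] z 12.9 F press [-2.13 -0.55  0.94]
flange 51 [59.4  0.6] theta -1.8 y -18.9 20.4
```

Run:
```python
from h import *
foot(9.5,7,speed=.03); st("ease")
for x,y in ((5,6.5),(0,6.5),(-6,6.5),(-12,6.5),(-18,7),(-24,7)):
    h=foot(x,y,speed=.03,mf=4.5); st(h)
    if h: break
flange(10,90)
```

```text
ease 28.07 foot [9.5 6.8] z 13.0 F press [-2.22  0.42 -0.81]
False 28.37 foot [4.9 6.4] z 13.1 F press [0.76 0.54 0.24]
False 28.68 foot [-0.5  6.3] z 13.1 F press [-1.14 -0.68 -0.32]
False 29.03 foot [-6.5  6.3] z 13.0 F press [-0.49  0.31 -0.06]
False 29.38 foot [-12.5   6.3] z 13.1 F press [-1.33 -0.34  0.1 ]
False 29.73 foot [-18.5   6.9] z 13.0 F press [-0.96  0.38 -0.02]
False 30.08 foot [-24.5   6.8] z 13.0 F press [-1.5   1.38  0.54]
flange 37 [27.7  2.2] theta 1.3 y -15.7 22.4
```

Run:
```python
from h import *
for x,y in ((-31,7),(-38,7),(-46,7),(-56,7),(-68,7),(-78,7),(-88,7)):
    h=foot(x,y,speed=.04,mf=4.5); st(h)
    if h: break
flange(-60,60)
```

```text
True 30.34 foot [-28.9   7. ] z 12.9 F press [-2.45 -0.07 -0.3 ]
flange 29 [-40.1   6.5] theta -82.9 y 3.4 29.4
```

Run:
```python
from h import *
foot(-27.5,7.5,speed=.03); st("ease"); flange(8,50)
for x,y in ((-31,8.5),(-36,8.5),(-41,8.5),(-48,8.5),(-58,8.5),(-68,8.5),(-78,8.5),(-88,8.5)):
    h=foot(x,y,speed=.035,mf=4.5); st(h)
    if h: break
flange(8,50)
```

```text
ease 30.64 foot [-27.4   7.4] z 13.0 F press [-1.51 -0.54 -0.08]
no flange
False 30.94 foot [-31.    8.6] z 13.1 F press [ 0.42  0.63 -0.99]
False 31.23 foot [-36.4   8.4] z 13.1 F press [-1.63 -0.7  -0.1 ]
False 31.52 foot [-41.5   8.4] z 13.1 F press [-0.36  1.14 -0.56]
False 31.88 foot [-48.6   8.3] z 13.0 F press [-1.35  0.56 -0.39]
True 32.08 foot [-50.8   8.4] z 12.8 F press [-1.   -0.55  0.08]
no flange
```

Run:
```python
from h import *
foot(-49.5,8,speed=.03); st("ease")
im,P=pts("top"); e=w2p(r.read_state()["eef_pos"])[:2]+[.178,-.0003]
print(fit(im,foot=e,hole0=e+[.002,0],rng=.002,ths=range(-20,24),guard=False))
for x,y in ((-54,8),(-59,8),(-64,8),(-70,8),(-76,8),(-82,8),(-90,8)):
    h=foot(x,y,speed=.03,mf=4.5); st(h)
    if h: break
```

```text
ease 32.38 foot [-49.4   7.9] z 13.0 F press [-0.89  0.13 -0.67]
[ 61.4 -49.4   9.9   3. ]
False 32.73 foot [-54.1   8. ] z 13.1 F press [-0.1   0.15 -0.91]
False 33.05 foot [-59.4   7.9] z 13.1 F press [-0.16  0.63 -0.29]
False 33.37 foot [-64.4   7.8] z 13.0 F press [-0.99  0.3  -0.48]
False 33.72 foot [-70.5   7.8] z 13.0 F press [-1.86  0.65 -1.05]
False 34.07 foot [-76.5   7.8] z 13.1 F press [-2.08  0.03 -0.35]
False 34.42 foot [-82.4   7.8] z 13.1 F press [-1.47 -0.38 -0.87]
False 34.83 foot [-90.5   7.8] z 13.1 F press [-1.58 -0.42 -0.76]
```

The bracket is out. I'll centre the foot in the hole, lift, check where the bracket lies, then return the hook to its rack.

Run:
```python
from h import *
foot(-88.3,7.8,speed=.03); r.hold(.15)
e=w2p(r.read_state()["eef_pos"]); h=r.move_straight(p2w(e[0],e[1],.05),speed=.06,max_force=5); st(h)
r.move_straight(p2w(e[0],e[1],.125),speed=.12)
im,P=pts("top"); q=w2p(P).reshape(-1,3)*1000
k=(abs(q[:,1])<45)&(q[:,0]>-145)&(q[:,0]<40)&(q[:,2]>13.2)&(q[:,2]<42); b=q[k]; fl=b[(b[:,2]>31)]
print(len(b),"x",np.percentile(b[:,0],[1,50,99]),"flange",len(fl),fl.mean(0) if len(fl) else 0)
g=[.3997,-.2595]
r.move_straight([*g,.125],speed=.25)
r.move_straight([*g,.04],speed=.1)
h=r.move_straight([*g,.0255],speed=.03,max_force=5); st(h)
```

```text
False 36.0 foot [-88.3   7.6] z 49.9 F press [ 0.53  0.01 -1.96]
696 x [-129.35754212  -60.38149686   34.04157266] flange 54 [-33.34305545   7.38036016  37.46751282]
True 39.62 foot [ 164.8 -130.9] z 26.0 F press [-0.88 -0.66  5.26]
```

Run:
```python
from h import *
command_gripper(.05); r.hold(.1)
r.move_straight([.3997,-.2595,.16],speed=.12)
im,P=pts("wrist"); hsv=cv2.cvtColor(im,cv2.COLOR_RGB2HSV).astype(int)
m=((hsv[...,0]<4)|(hsv[...,0]>176))&(hsv[...,1]>150)&(hsv[...,2]>100); q=P[m]; q=q[(q[:,2]>.03)&(q[:,2]<.1)]
print(len(q),np.percentile(q[:,2],[5,50,95]),cv2.minAreaRect((q[:,:2]*1000).astype(np.float32)))
r.move_straight([.36,-.33,.22],speed=.25)
im,P=pts("top"); q=w2p(P).reshape(-1,3)*1000; k=(abs(q[:,1]-5)<28)&(q[:,0]>-145)&(q[:,0]<-5)&(q[:,2]>13.2)&(q[:,2]<45)
b=q[k]; fl=b[b[:,2]>31]; print("bracket",cv2.minAreaRect(b[:,:2].astype(np.float32)),"flange",len(fl),np.median(fl,0))
hsv=cv2.cvtColor(im,cv2.COLOR_RGB2HSV).astype(int); S=hsv[...,1]; H=hsv[...,0]
box=np.zeros(H.shape,bool); box[240:310,205:345]=1
m=box&((H<4)|(H>176))&(S>150); w=P[m]; w=w[w[:,2]>.04]; print("grip",len(w),cv2.minAreaRect((w[:,:2]*1000).astype(np.float32)) if len(w)>3 else 0,np.median(w[:,2]))
w=P[box&(P[...,2]>.045)&(P[...,2]<.09)&(S<60)]; print("shank",cv2.minAreaRect((w[:,:2]*1000).astype(np.float32)),r.read_state()["time_s"])
```

```text
1112 [0.06149156 0.06277854 0.06390749] ((400.38323974609375, -259.0050354003906), (12.898390769958496, 73.55728149414062), 20.958545684814453)
bracket ((-74.76920318603516, 4.839384078979492), (138.19290161132812, 55.00419998168945), 0.02934027463197708) flange 48 [-38.56403116   8.7453143   37.37931091]
grip 203 ((399.3478698730469, -258.4177551269531), (11.949530601501465, 73.94597625732422), 21.347984313964844) 0.062336461569135554
shank ((418.7754211425781, -307.9815979003906), (10.45113754272461, 258.32757568359375), 21.302663803100586) 42.0833
```

```bash
python3 -c "
from h import *
print(r.finish_job())"
```

```text
the job is handed in; nothing more can be done
None
```

I handed the job in at about 42 s. By my last measurements the bracket lies about 67 mm outside the guard's face, the hook is back in its rack within about 1 mm of where it started, and every catch in the channel was eased off at a 4–5 N stop, but no verdict came back.

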